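# Seat the jam jar and close its click cap

### The arm

A 6-joint arm with a two-finger parallel gripper is mounted at the origin on the work surface. World frame = base frame: x ahead of the robot, y to its left, z up, the work surface at z = 0. Lengths are in m, angles in rad, forces in N, time in s.
With the tool pointing down it reaches from about 0.375 to 0.925 m from the base axis. Payload 5.7 kg.
Tool frame: the origin (TCP) lies midway between the tips of the shut fingers; the grasp point (between the pads) lies 19 mm behind it; z points along the fingers, y is the line along which they close (so a half turn about z gives the same grasp; the last joint's range is limited). The gripper opens to 88 mm and grips with 3 to 60 N. Pads are 20 mm wide; open, the fingers measure 115 mm over their backs; the gripper's body (75 mm by 178 mm) begins 61 mm behind the grasp point.
Start: joints at [-1.254, 0.359, 1.51, -0, 1.272, -0.115], TCP at [0.251, -0.545, 0.223] pointing down, gripper open.
Joint ranges: [-2.97, 2.97], [-1.01, 2.36], [0.21, 2.38], [-0.96, 4.11], [0.2, 2.71], [-2.98, 2.98]. Speed limits (rad/s): [2.39, 2.39, 3.14, 3.14, 3.14, 3.14].

### API

Orientations are given as a 3x3 rotation matrix whose columns are the frame's x, y, z axes.
In Python, from rig import r, readout, camera, cut_out gives the robot as it stands. Calls block until the motion is done:
- r.move_pose(position, orientation): joint-space move of the TCP to a pose.
- r.move_l(position, orientation=None, rate=0.15): straight line of the TCP; orientation=None keeps the orientation; rate is the mean speed in m/s.
- r.set_joints(angles): joint-space move.
- r.command_gripper(opening, effort=None): opening from 0.0 (shut) to 1.0 (fully open); effort is the grip in N (None keeps the last); returns when the fingers have stopped.
- r.hold(seconds).
- r.inverse_kinematics(position, orientation): joint angles nearest the present ones, or None.
- readout.get_state(): the state.
- camera(name): name is "side" or "top"; returns a dict with "img" (420x560x3 uint8, red, green, blue), "vertical_fov" (degrees; the focal length in pixels is half the picture's height over the tangent of half this angle, whatever the lens; pixels are square), "cx", "cy" (the principal point, pixels), "eye" and "orientation" of the camera in the world. Camera axes: x right, y down, z forward; pixel columns grow to the right and rows downward; lengths in m; the calibration is good to about 2 mm. A picture is of the moment at which its call begins. There is no depth.
A pose or a line that the arm cannot do raises r.MotionError and nothing moves.
- r.close_job(): hands the job in; it is judged then, once.
Trained networks look in a picture, given as the dict that the camera call returned (one of the last four; its "shot" number tells which), for a name from the list of things; names that differ only in an ending like _2 or _b are one class to them, and where a whole thing is asked for, a point or a joint stands for the part that bears it (a point fixed in the world has none). Each returns a list of dicts, best first, with "confidence" (0 to 1); they miss things now and then, are a little off and sometimes report something else, mostly with a low value. They report only what shows in the picture. A call takes as long as a camera call. They do not tell look-alikes from the thing itself.
- cut_out(thing, picture): "pixels" (420x560 bool, what is visible of it) and "box" ([left, top, width, height] in pixels, round what is visible of it).
The state is a dict: "clock": time; "joint_pos": joint angles; "joint_velocities": joint speeds; "joint_torque": joint torques, N m; "position": TCP position; "eef_rot": TCP orientation; "wrist_force": force on the tool from outside, world axes, zero at the start; "ft_torque": the same for the moment, N m; "width": opening from 0.0 (shut) to 1.0 (fully open); "grip_force": force on a finger pad.
Only numpy, scipy, OpenCV 4.12 (cv2) and the standard library are available. Lean on these libraries where they do the work, as an engineer would, in place of code of your own. Each camera call takes 0.05 s, during which the arm holds its last target. There are 200 camera calls.

### The job

Stand the square jam jar upright and fully down in the square pocket of the wooden holder, then screw its red cap shut, clockwise seen from above, until its torque clutch gives. Let the clutch slip by some 15 degrees and stop there, without overrunning it or backing the cap off; handle the glass gently, let go, and leave the other things on the table where they are.

Things in the scene. Friction and masses are not known exactly. Their poses are not given: they have to be found in the camera images.
- jar: Clear empty glass jam jar, loose, about 0.33 kg with its cap. Square body 60 x 60 mm with slightly rounded corners, 64 mm high, then a round neck 42 mm across up to 80 mm, then the cap. Origin: centre of the underside; z up; x and y square to its flat sides. Standing free it turns along with its cap; only in the holder can the cap be tightened.
- cap_mid (a point): Middle of the red ribbed round cap (52 mm across, 22 mm high), on its axis, at half height. At least 16 mm of neck are bare below the cap. Seated, this point is 93 mm above the jar's origin; unscrewed it is 2 mm higher per radian. At the start 0.4 to 1.6 rad of clockwise turning are left to the seat, not known how much; until then the thread turns easily (0.08 N m). Turning back unscrews it.
- cap_slip: The cap's red outer shell, which is what one grips; origin on its axis at its lower edge. Once the cap is on its seat, the slip clutch inside holds the shell up to 0.45 N m, then gives and lets it slip on round at that same steady torque for as long as one turns clockwise. Slip does not loosen the cap.
- dome_top (a point): Top of the small steel dome (22 mm across) in the cap's top. It stands 18 mm above cap_mid while the clutch has not slipped and sinks 6 mm per radian of slip. A slip of 0.10 to 0.50 rad (6 to 29 degrees, dome 0.6 to 3 mm down) is right.
- holder_in (a point): Centre of the floor of the square pocket in the dark wooden jar holder, which is fixed to the table. Holder 104 x 104 mm, 30 mm high; pocket 63 x 63 mm, floor 8 mm above the table, 22 mm deep, with a 4 mm bevel round its mouth; x and y square to the pocket's sides. The jar fits any of the four ways round and then cannot turn more than a few degrees.
- toaster: Bystander: chrome two-slot toaster, 270 x 165 mm, 178 mm high, loose, origin at the centre of its underside, lever at its -x end.
- plate: Bystander: white ceramic plate, 170 mm across, 18 mm high, origin at the centre of its underside.
- mug: Bystander: small blue enamel mug, 76 mm across, 75 mm high, origin at the centre of its underside.
- teaspoon: Bystander: stainless teaspoon 140 mm long lying on the table.
Mind the look-alikes: they are no part of the job. What is shaped like the jar but purple is not meant.

How it is judged:
By the outcome, as a careful person would: the job done as asked, in the order asked, and still so for the second after the job is handed in, with the robot touching nothing.
It also fails if it takes over 67 s, if anything falls off the work surface, if the arm or the gripper's body presses on something with over 40 N, if the wrist force passes 120 N, or if a joint passes its speed limit or range.

## Working session

There is one attempt and no reset: what is moved stays moved. The work goes in short steps, each a Python script; the robot and the scene stay as the last script left them, time stands still between calls to the robot, and variables do not carry over. Pictures are saved under pics/ and viewed, at most 10 in all, crops included, and the job is handed in when it is done.

```bash
ls; mkdir -p pics; python3 - <<'E'
from rig import r, readout, camera, cut_out
import cv2,numpy as np
for n in ["side","top"]:
    c=camera(n); cv2.imwrite(f"pics/{n}0.png",c["img"][:,:,::-1])
    print(n,c["vertical_fov"],c["cx"],c["cy"],c["eye"],np.round(c["orientation"],4).tolist())
    for t in ["jar","cap_mid","cap_slip","holder_in","toaster","plate","mug","teaspoon"]:
        try: print(t,[(d["box"],round(d["confidence"],2)) for d in cut_out(t,c)])
        except Exception as e: print(t,e)
print(readout.get_state()["clock"])
E
```

```text
pics
side 46.61980049251365 286.900589250352 214.68232213496088 [0.44070428 0.97072254 0.68879896] [[-0.987, -0.069, 0.1455], [-0.1603, 0.5047, -0.8483], [-0.0149, -0.8606, -0.5091]]
jar [([318.5, 179.9, 24.2, 44.6], 0.95), ([274.6, 181.5, 25.2, 40.6], 0.76), ([326.4, 159.2, 18.8, 37.0], 0.62), ([358.1, 175.9, 31.3, 45.4], 0.55)]
cap_mid [([331.9, 165.4, 11.3, 12.2], 0.76), ([366.1, 177.5, 19.9, 16.0], 0.68), ([280.1, 178.9, 18.5, 15.4], 0.57), ([319.0, 176.9, 21.5, 18.3], 0.49)]
cap_slip [([274.4, 179.9, 20.9, 14.6], 0.79), ([365.9, 175.0, 19.5, 17.8], 0.76), ([326.0, 164.7, 19.0, 9.6], 0.65), ([326.7, 179.5, 16.5, 17.6], 0.64)]
holder_in [([291.4, 256.6, 69.2, 52.2], 0.85)]
toaster [([130.1, 276.4, 195.3, 143.0], 0.88)]
plate [([189.9, 229.8, 68.9, 39.5], 0.58)]
mug [([305.5, 148.2, 26.5, 30.6], 0.77)]
teaspoon [([244.2, 189.1, 37.0, 15.4], 0.66)]
top 47.40919092783925 271.3770847279968 205.10660492109463 [0.47929278 0.01954642 1.45806091] [[0.0208, -0.9963, 0.0833], [-0.9998, -0.0208, 0.0002], [0.0016, -0.0833, -0.9965]]
jar [([322.9, 178.1, 28.8, 28.9], 0.87), ([327.4, 220.1, 26.0, 26.6], 0.74), ([331.3, 257.0, 33.5, 29.7], 0.72), ([362.0, 226.8, 27.9, 21.9], 0.63)]
cap_mid [([335.6, 223.0, 20.8, 20.5], 0.76), ([371.0, 226.1, 19.2, 15.6], 0.75), ([329.3, 186.3, 20.6, 16.0], 0.7), ([343.3, 265.1, 19.0, 15.4], 0.59)]
cap_slip [([369.3, 225.4, 20.4, 19.8], 0.73), ([331.0, 222.8, 25.0, 20.1], 0.59), ([342.3, 262.4, 20.0, 16.8], 0.59), ([331.4, 182.4, 16.7, 24.4], 0.55)]
holder_in [([218.3, 216.7, 46.2, 45.6], 0.76), ([243.5, 124.9, 55.8, 55.6], 0.74)]
toaster [([101.0, 131.4, 68.3, 111.8], 0.82), ([406.9, 203.6, 36.2, 22.1], 0.61)]
plate [([244.1, 128.7, 54.0, 51.8], 0.66)]
mug [([405.4, 200.6, 39.9, 25.5], 0.63)]
teaspoon [([328.4, 220.8, 24.3, 25.1], 0.56)]
0.9
```

```bash
python3 - <<'E'
import cv2,numpy as np
a=cv2.imread("pics/side0.png")[130:330,180:440]
b=cv2.imread("pics/top0.png")[110:300,200:460]
a=cv2.resize(a,(780,600),interpolation=cv2.INTER_CUBIC);b=cv2.resize(b,(780,570),interpolation=cv2.INTER_CUBIC)
cv2.imwrite("pics/a.png",a);cv2.imwrite("pics/b.png",b)
E
```

```text
(no output)
```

View pics/a.png

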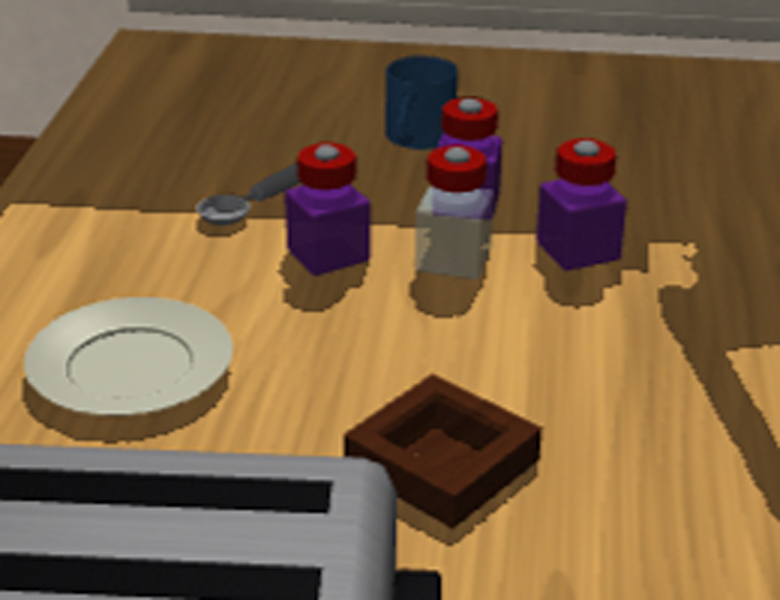

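View pics/b.png

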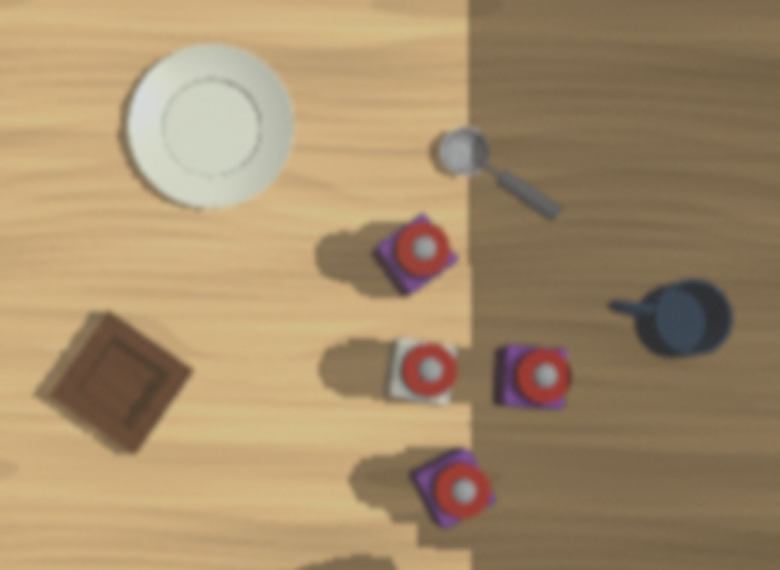

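The clear jar is at side (331,205) / top (341,233). The purple look-alikes are at side (289,200), (336,180), (374,200) and top (339,193), (379,236), (351,273). The crops show that only the first is clear glass, so I choose that one. The holder is at side (327,281) / top (240,237).

```bash
cat > h.py <<'E'
from rig import r, readout, camera, cut_out
import numpy as np, cv2
from scipy.optimize import minimize
def proj(c,P):
    f=210/np.tan(np.radians(c["vertical_fov"]/2)); q=(np.atleast_2d(P)-c["eye"])@np.array(c["orientation"])
    return np.c_[c["cx"]+f*q[:,0]/q[:,2], c["cy"]+f*q[:,1]/q[:,2]]
def ray(c,uv,z):
    f=210/np.tan(np.radians(c["vertical_fov"]/2))
    d=np.array(c["orientation"])@[(uv[0]-c["cx"])/f,(uv[1]-c["cy"])/f,1]; e=np.array(c["eye"])
    return e+d*(z-e[2])/d[2]
def box(w,h,z0=0,n=4):
    return np.array([[sx*w/2,sy*w/2,z] for sx in(-1,1) for sy in(-1,1) for z in(z0,z0+h)])
def cyl(d,z0,z1):
    t=np.linspace(0,2*np.pi,24); return np.vstack([np.c_[d/2*np.cos(t),d/2*np.sin(t),0*t+z] for z in(z0,z1)])
HOLD=[box(.104,.030)]; JAR=[box(.060,.064),cyl(.052,.084,.106)]; CAP=[cyl(.052,.084,.106)]
S=8
def sil(c,parts,p,win,z=0):
    m=np.zeros((win[3]*S,win[2]*S),np.uint8); co,si=np.cos(p[2]),np.sin(p[2])
    for q in parts:
        w=np.c_[p[0]+co*q[:,0]-si*q[:,1],p[1]+si*q[:,0]+co*q[:,1],q[:,2]+z]
        u=(proj(c,w)-win[:2]+.5)*S
        cv2.fillConvexPoly(m,cv2.convexHull(np.round(u).astype(np.int32)),1)
    return m
def fit(views,parts,p0,z=0):
    """views: (cam, mask, win[, ignore])"""
    big=[(c,cv2.resize(m[w[1]:w[1]+w[3],w[0]:w[0]+w[2]].astype(np.uint8),None,fx=S,fy=S,interpolation=cv2.INTER_NEAREST),w) for c,m,w in views]
    def cost(p):
        p=np.array(p)*[.01,.01,.2]
        return sum(np.logical_xor(b,sil(c,parts,p,w,z)).sum()/max(1,b.sum()) for c,b,w in big)
    best=None
    for y in np.arange(0,np.pi/2,np.pi/12):
        s=minimize(cost,np.array([p0[0],p0[1],y])/[.01,.01,.2],method="Nelder-Mead",options=dict(initial_simplex=np.array([[p0[0],p0[1],y],[p0[0]+.01,p0[1],y],[p0[0],p0[1]+.01,y],[p0[0],p0[1],y+.2]])/[.01,.01,.2]))
        if best is None or s.fun<best.fun: best=s
    return best.x*[.01,.01,.2],best.fun
def win(b,m=12): return [int(b[0])-m,int(b[1])-m,int(b[2])+2*m,int(b[3])+2*m]
def Rz(yaw):
    "tool down, tool y axis at angle yaw in the world"
    y=np.array([np.cos(yaw),np.sin(yaw),0]); z=np.array([0,0,-1.]); return np.c_[np.cross(y,z),y,z]
E
python3 - <<'E'
from h import *
t=camera("top"); s=camera("side")
def pick(n,c,uv):
    L=cut_out(n,c); L=[d for d in L if abs(d["box"][0]+d["box"][2]/2-uv[0])<15 and abs(d["box"][1]+d["box"][3]/2-uv[1])<15]
    return L[0] if L else None
ht,hs=pick("holder_in",t,(240,237)),pick("holder_in",s,(327,281))
jt,js=pick("jar",t,(341,233)),pick("jar",s,(331,205))
for n,a,b,parts,uv in [("holder",ht,hs,HOLD,(240,237)),("jar",jt,js,JAR,(341,233))]:
    p0=ray(t,uv,.03)
    for V in ([(t,a)],[(s,b)],[(t,a),(s,b)]):
        V=[(c,d["pixels"],win(d["box"])) for c,d in V if d]
        if V: p,f=fit(V,parts,p0); print(n,np.round(p,4),np.degrees(p[2])%90,round(f,3))
# colour-based red caps and brown holder
i=t["img"].astype(int); red=(i[...,0]>130)&(i[...,1]<80)&(i[...,2]<80)
n,l,st,ce=cv2.connectedComponentsWithStats(red.astype(np.uint8))
for k in range(1,n):
    if st[k,4]>60: print("red top",ce[k],st[k], ray(t,ce[k],.106))
i=s["img"].astype(int); red=(i[...,0]>110)&(i[...,1]<70)&(i[...,2]<70)
n,l,st,ce=cv2.connectedComponentsWithStats(red.astype(np.uint8))
for k in range(1,n):
    if st[k,4]>60: print("red side",st[k], ray(s,st[k,:2]+st[k,2:4]/2,.097))
for c,w in((t,[190,190,100,90]),(s,[280,240,90,75])):
    i=c["img"].astype(int); m=(i[...,0]<130)&(i[...,0]-i[...,2]>20)&(i[...,0]<2.6*i[...,2]+60)
    cv2.imwrite(f"pics/m{w[0]}.png",m[w[1]:w[1]+w[3],w[0]:w[0]+w[2]]*255)
    p,f=fit([(c,m,w)],HOLD,ray(t,(240,237),.03)); print("holder colour",np.round(p,4),np.degrees(p[2])%90,f)
for nme in("toaster","plate","mug"):
    for c in(t,):
        for d in cut_out(nme,c)[:1]:
            b=d["box"];z={"toaster":.17,"plate":.018,"mug":.07}[nme]; print(nme,ray(c,b[:2],z),ray(c,[b[0]+b[2],b[1]+b[3]],z))
E
```

```text
holder [0.4999 0.1108 0.9951] 57.01529427911396 0.034
holder [0.5014 0.1096 0.9817] 56.24445602008209 0.107
holder [0.5007 0.1104 0.9939] 56.948597655578816 0.154
jar [ 0.5167 -0.1836 -0.1328] 82.3903171954152 0.07
jar [ 0.5178 -0.1856  1.4526] 83.22793796635239 0.04
jar [ 0.5171 -0.1842 -0.1228] 82.96273581063471 0.125
red top [340.09803922 192.9869281 ] [333 185  16  17 153] [ 0.63092977 -0.17487922  0.106     ]
red top [342.38095238 233.14965986] [335 226  17  16 147] [ 0.5170228  -0.18233134  0.106     ]
red top [380.55621302 234.5443787 ] [373 226  16  18 169] [ 0.51533545 -0.29014381  0.106     ]
red top [353.89385475 273.22346369] [346 265  17  18 179] [ 0.40547687 -0.21556096  0.106     ]
red side [328 163  18   7  72] [ 0.51138584 -0.30120152  0.097     ]
red side [279 177  20   9  97] [ 0.63233368 -0.18945137  0.097     ]
red side [366 176  19   9  94] [ 0.40254033 -0.2258398   0.097     ]
red side [323 178  19   9  96] [ 0.51593921 -0.19884572  0.097     ]
holder colour [0.5006 0.1144 0.9804] 56.17058296147595 0.039790134803921566
holder colour [0.4974 0.1142 0.9239] 52.93578822293912 0.36265371533228674
toaster [0.77602691 0.49641963 0.17      ] [0.47414438 0.28837534 0.17      ]
plate [0.84166382 0.10654909 0.018     ] [ 0.67533699 -0.06067126  0.018     ]
mug [ 0.61252279 -0.37007137  0.07      ] [ 0.53314875 -0.47549646  0.07      ][ WARN:0@2.803] global loadsave.cpp:1063 imwrite_ Unsupported depth image for selected encoder is fallbacked to CV_8U.
```

```bash
python3 - <<'E'
from h import *
for d in range(-180,180,20):
    y=np.radians(d)
    a=[r.inverse_kinematics([.517,-.184,z],Rz(y)) for z in(.076,.22)]
    b=[r.inverse_kinematics([.5005,.1115,z],Rz(y)) for z in(.084,.2)]
    f=lambda q:None if q is None else np.round(q,2).tolist()
    print(d,f(a[0]),a[1] is not None,f(b[0]),b[1] is not None)
print(readout.get_state())
E
```

```text
-180 [-0.47, 0.46, 1.77, -0.0, 0.91, 2.67] True None False
-160 [-0.47, 0.46, 1.77, -0.0, 0.91, 2.32] True [0.08, 0.41, 1.85, -0.0, 0.88, 2.88] True
-140 [-0.47, 0.46, 1.77, -0.0, 0.91, 1.98] True [0.08, 0.41, 1.85, -0.0, 0.88, 2.53] True
-120 [-0.47, 0.46, 1.77, -0.0, 0.91, 1.63] True [0.08, 0.41, 1.85, -0.0, 0.88, 2.18] True
-100 [-0.47, 0.46, 1.77, -0.0, 0.91, 1.28] True [0.08, 0.41, 1.85, -0.0, 0.88, 1.83] True
-80 [-0.47, 0.46, 1.77, -0.0, 0.91, 0.93] True [0.08, 0.41, 1.85, -0.0, 0.88, 1.48] True
-60 [-0.47, 0.46, 1.77, -0.0, 0.91, 0.58] True [0.08, 0.41, 1.85, -0.0, 0.88, 1.13] True
-40 [-0.47, 0.46, 1.77, -0.0, 0.91, 0.23] True [0.08, 0.41, 1.85, -0.0, 0.88, 0.78] True
-20 [-0.47, 0.46, 1.77, -0.0, 0.91, -0.12] True [0.08, 0.41, 1.85, -0.0, 0.88, 0.43] True
0 [-0.47, 0.46, 1.77, -0.0, 0.91, -0.47] True [0.08, 0.41, 1.85, -0.0, 0.88, 0.08] True
20 [-0.47, 0.46, 1.77, -0.0, 0.91, -0.82] True [0.08, 0.41, 1.85, -0.0, 0.88, -0.26] True
40 [-0.47, 0.46, 1.77, -0.0, 0.91, -1.17] True [0.08, 0.41, 1.85, -0.0, 0.88, -0.61] True
60 [-0.47, 0.46, 1.77, -0.0, 0.91, -1.52] True [0.08, 0.
[... 564 characters left out ...]
   1.27247241e+00, -1.15096470e-01]), 'joint_velocities': array([0.00082066, 0.00101315, 0.0004536 , 0.00100336, 0.00020754,
       0.0010952 ]), 'joint_torque': array([ 2.20575981e-03, -5.15329385e+01, -2.71121156e+01,  6.75365841e-02,
        2.45087984e-02, -2.66916430e-05]), 'position': array([ 0.25108663, -0.54489377,  0.222613  ]), 'eef_rot': array([[ 9.08215100e-01,  4.18503681e-01, -3.03306810e-05],
       [ 4.18503681e-01, -9.08215095e-01,  1.02197575e-04],
       [ 1.52232791e-05, -1.05510883e-04, -9.99999994e-01]]), 'wrist_force': array([0.10172987, 0.37185289, 0.57001666]), 'ft_torque': array([ 0.00026883, -0.01371659,  0.01987339]), 'grip_force': 0.0, 'width': 1.004128495610517}
```

```bash
python3 - <<'E'
from h import *
R=Rz(np.radians(70)); x,y=.517,-.184
r.command_gripper(.8,20)
r.move_pose([x,y,.19],R); r.move_l([x,y,.076],rate=.1)
r.command_gripper(0.3,20); s=readout.get_state(); print(s["width"],s["grip_force"],s["wrist_force"],s["ft_torque"])
c=camera("side"); cv2.imwrite("pics/g.png",cv2.resize(c["img"][120:280,240:440,::-1],None,fx=3,fy=3))
r.move_l([x,y,.176],rate=.1); s=readout.get_state(); print(s["width"],s["grip_force"],s["wrist_force"],s["ft_torque"],s["position"])
R2=Rz(np.radians(44)); r.move_pose([.5005,.1115,.176],R2)
for n in("side","top"):
    c=camera(n); cv2.imwrite(f"pics/{n}2.png",c["img"][:,:,::-1])
    L=cut_out("jar",c)
    for d in L:
        b=d["box"]; u=proj(c,[.5005,.1115,.14])[0]
        if b[0]-15<u[0]<b[0]+b[2]+15 and b[1]-25<u[1]<b[1]+b[3]+25: print(n,b,d["confidence"]); np.savez(f"{n}2.npz",m=d["pixels"],b=b,allow_pickle=True); break
s=readout.get_state();print(s["clock"],s["position"],s["wrist_force"],s["ft_torque"])
E
```

```text
0.5903086452588356 20.000251829624176 [0.69804334 1.6496831  2.90994953] [ 0.33157937 -0.23442833 -0.02139442]
0.5914253990518011 19.999602735042572 [ 0.33689444 -0.26022524 -5.09942812] [ 0.03365621 -0.16620355 -0.05083608] [ 0.51639831 -0.18371759  0.17524571]
side [310.4, 197.1, 37.5, 63.3] 0.65
7.7583 [0.50093885 0.11048463 0.17595388] [-1.00007985 -0.27603532 -2.99621906] [ 0.03707221 -0.13318773 -0.02899681]
```

```bash
python3 - <<'E'
import cv2,numpy as np
a=cv2.imread("pics/side2.png")[130:330,240:420]; b=cv2.imread("pics/top2.png")[150:310,170:330]
cv2.imwrite("pics/ab2.png",np.hstack([cv2.resize(a,(400,444),interpolation=cv2.INTER_CUBIC),cv2.resize(b,(400,444),interpolation=cv2.INTER_CUBIC)]))
E
```

```text
(no output)
```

View pics/ab2.png

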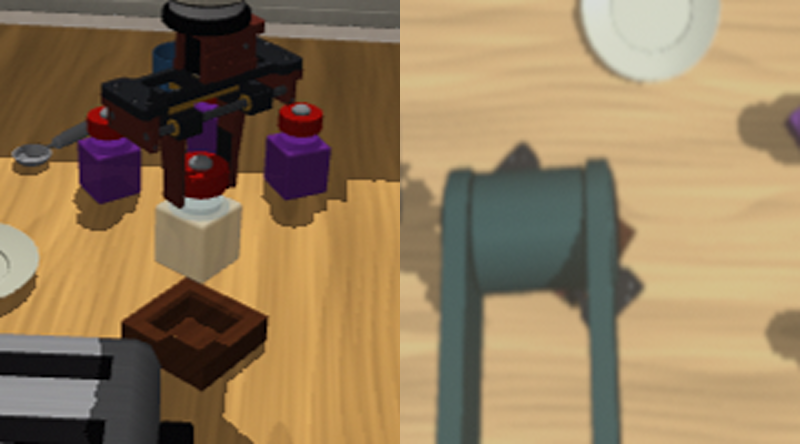

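The side view shows the clear jar held by its cap, upright, above the holder. The arm blocks the top view, so I fit the side mask only.

```bash
python3 - <<'E'
from h import *
c=camera("side"); L=cut_out("jar",c); p=readout.get_state()["position"]; print(p)
d=[d for d in L if abs(d["box"][0]+d["box"][2]/2-329)<12 and abs(d["box"][1]-197)<15][0]; m=d["pixels"]
print(d["box"])
for zz in (.098,.100,.102):
    print(zz,fit([(c,m,win(d["box"]))],JAR,[.5,.11],z=zz))
# body only: window rows below body top
b=win(d["box"]); 
for k in(0,1):
    top=int(b[1]+12+.45*d["box"][3]); w=[b[0],top,b[2],b[1]+b[3]-top]
    print("lower",fit([(c,m,w)],[box(.06,.064)],[.5,.11],z=.1)); break
h=cut_out("holder_in",c)[0]; print(h["box"],fit([(c,h["pixels"],win(h["box"]))],HOLD,[.5,.11]))
E
```

```text
[0.50079527 0.11071622 0.17598191]
[309.1, 199.1, 39.6, 56.3]
0.098 (array([0.50152208, 0.10621695, 1.1253862 ]), np.float64(0.148828125))
0.1 (array([0.50124479, 0.10906359, 1.13401434]), np.float64(0.154462890625))
0.102 (array([0.50092354, 0.11290671, 1.15686472]), np.float64(0.16099609375))
lower (array([0.50145022, 0.10573499, 1.107358  ]), np.float64(0.035656682027649766))
[291.8, 260.7, 71.2, 45.1] (array([0.50170325, 0.10921582, 0.98261124]), np.float64(0.10264448393891522))
```

```bash
python3 - <<'E'
from h import *
r.move_l([.5010,.1125,.140],Rz(np.radians(36)),rate=.08); r.hold(.3)
c=camera("side"); L=cut_out("jar",c); S_=readout.get_state(); print(S_["position"],S_["wrist_force"],S_["ft_torque"],S_["clock"])
u=proj(c,[.5,.11,.12])[0]
d=min(L,key=lambda d:abs(d["box"][0]+d["box"][2]/2-u[0])+abs(d["box"][1]+d["box"][3]/2-u[1])); m=d["pixels"]; b=win(d["box"])
print(d["box"],u); top=int(d["box"][1]+.45*d["box"][3]); w=[b[0],top,b[2],b[1]+b[3]-top-8]
for z in(.064,.066): print("lower",fit([(c,m,w)],[box(.06,.064)],[.5,.11],z=z), fit([(c,m,b)],JAR,[.5,.11],z=z))
a=c["img"][180:320,250:410,::-1]; cv2.imwrite("pics/s3.png",cv2.resize(a,(640,560),interpolation=cv2.INTER_CUBIC))
E
```

```text
[0.50117216 0.11251378 0.14028781] [-0.57905352 -0.38775376 -3.80223285] [ 0.00323667 -0.08561625  0.00548854] 8.9083
[275.7, 180.4, 22.6, 40.2] [328.56996709 238.86939568]
lower (array([0.5 , 0.11, 0.  ]), np.float64(1.0)) (array([0.5 , 0.11, 0.  ]), np.float64(1.0))
lower (array([0.5 , 0.11, 0.  ]), np.float64(1.0)) (array([0.5 , 0.11, 0.  ]), np.float64(1.0))
```

View pics/s3.png

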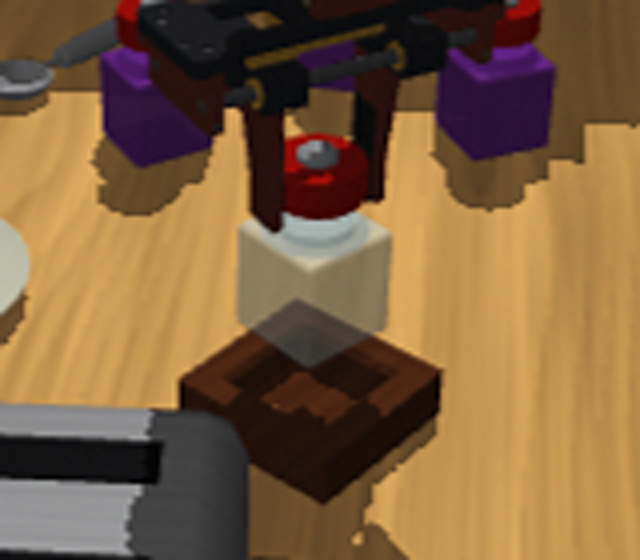

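```bash
python3 - <<'E'
from h import *
c=camera("side")
def P(x,y,z): return ray(c,[250+x/4-.375,180+y/4-.375],z)[:2]
F,L,R=[P(*q,.128) for q in((310,270),(238,225),(390,232))]
a=lambda v:np.degrees(np.arctan2(v[1],v[0]))%90
print("jar",F,L,R,np.linalg.norm(L-F),np.linalg.norm(R-F),a(L-F),a(R-F),a(L-R)-45,(L+R)/2)
L,R,B=[P(*q,.03) for q in((180,382),(440,372),(298,298))]
print("hold",L,R,B,np.linalg.norm(L-B),np.linalg.norm(R-B),a(L-B),a(R-B),a(L-R)-45,(L+R)/2)
# refine: glass-vs-background edges
for name in("jar","cap_mid","cap_slip"):
    for d in cut_out(name,c): print(name,d["box"],d["confidence"])
E
```

```text
jar [0.49940599 0.15274671] [0.54058188 0.11636103] [0.46130834 0.11208185] 0.05494881116581726 0.05572308019239405 48.534100983524404 46.86685638482891 -41.91017934481713 [0.50094511 0.11422144]
hold [0.57038085 0.12779846] [0.42996449 0.09873592] [0.51398153 0.03948835] 0.10478339097617202 0.10280631389798763 57.43563171493694 54.8090742785443 -33.30637628047202 [0.50017267 0.11326719]
jar [311.2, 212.2, 38.4, 61.0] 0.77
jar [357.0, 176.4, 31.8, 45.7] 0.74
jar [271.6, 178.4, 27.5, 40.9] 0.62
jar [321.3, 187.9, 14.5, 14.8] 0.57
cap_mid [318.7, 215.2, 22.7, 20.2] 0.71
cap_mid [130.9, 276.1, 196.2, 143.9] 0.55
cap_mid [280.2, 178.4, 13.3, 14.9] 0.47
cap_slip [323.9, 213.6, 18.8, 24.7] 0.74
cap_slip [187.8, 229.2, 69.1, 39.1] 0.73
cap_slip [373.7, 179.1, 10.5, 11.0] 0.51
cap_slip [292.7, 264.3, 70.4, 44.2] 0.48
```

```bash
python3 - <<'E'
from h import *
r.move_l([.5005,.1115,.125],Rz(np.radians(45)),rate=.05); r.hold(.3)
c=camera("side"); p=readout.get_state()["position"]; print(p)
w=[300,200,80,120]; K=5
im=cv2.resize(c["img"][200:320,270:390,::-1],None,fx=K,fy=K,interpolation=cv2.INTER_CUBIC)
cv2.imwrite("pics/s4.png",im)
E
```

```text
[0.50067461 0.11154557 0.12522154]
```

View pics/s4.png

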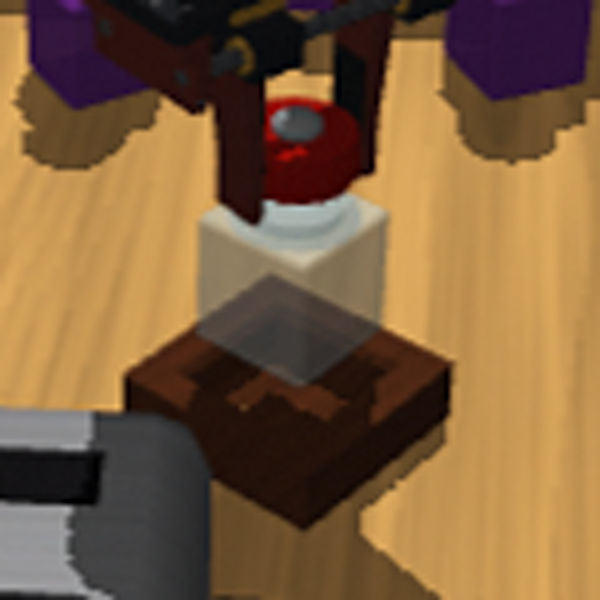

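The jar's lower edges now run parallel to the holder's (slopes 0.49 and 0.74 against 0.49 and 0.77). I'll work out the centre offset and lower the jar while watching the forces.

```bash
cat >> h.py <<'E'
def st():
    s=readout.get_state(); return s["position"],s["wrist_force"],s["ft_torque"],s["clock"],s["width"]
E
python3 - <<'E'
from h import *
c=camera("side")
def P(x,y,z): return ray(c,[270+x/5-.4,200+y/5-.4],z)[:2]
a=lambda v:np.degrees(np.arctan2(v[1],v[0]))%90
zb=.125+.019-.095
for z,q in((zb,((197,332),(380,325),(302,383))),(zb+.064,((200,217),(387,213),(303,270))),(.03,((125,373),(452,363),(272,275)))):
    L,R,F=[P(*k,z) for k in q]; print((L+R)/2,a(L-F),a(R-F),(a(L-R)-45)%90)
p0,f0,*_=st()
# lower until contact or full depth (jar bottom at .008 -> TCP about .084)
for z in np.arange(.113,.081,-.003):
    r.move_l([.5005,.1115,z],rate=.05); p,f,t,ck,w=st()
    print(round(z,4),np.round(p,4),np.round(f-f0,1),np.round(t,2),round(w,3))
    if f[2]-f0[2]>6: break
print(ck)
E
```

```text
[0.50092505 0.10746708] 58.624395556046075 56.57532210588069 56.723040008460096
[0.50003415 0.113713  ] 54.84250618846715 55.857156769999634 55.14666358199263
[0.50006014 0.11080891] 55.633510495024744 56.75332780229638 55.96572809399643
0.113 [0.4999 0.1114 0.1124] [-0.1  0.7  0.8] [ 0.   -0.15 -0.02] 0.587
0.11 [0.5004 0.1115 0.1099] [0.2 1.  1.8] [ 0.04 -0.09  0.02] 0.591
0.107 [0.5003 0.1115 0.1068] [-0.4  0.8  1.1] [ 0.03 -0.08 -0.06] 0.589
0.104 [0.5003 0.1115 0.1038] [-0.1  0.4  1.6] [ 0.05 -0.07  0.01] 0.588
0.101 [0.5003 0.1115 0.1008] [-1.   0.8  0.5] [ 0.03 -0.11  0.02] 0.589
0.098 [0.5003 0.1115 0.0978] [-1.3  0.8  1.1] [ 0.02 -0.17 -0.02] 0.589
0.095 [0.5003 0.1115 0.0948] [0.3 0.7 1.4] [ 0.04 -0.11 -0.06] 0.591
0.092 [0.5003 0.1115 0.0918] [-0.3  0.8  1.3] [ 0.04 -0.15 -0.03] 0.584
0.089 [0.5003 0.1115 0.0888] [0.1 0.6 1.4] [ 0.04 -0.12  0.05] 0.59
0.086 [0.5003 0.1115 0.0858] [-0.3  0.5  0.9] [ 0.05 -0.1  -0.  ] 0.591
0.083 [0.5011 0.1118 0.084 ] [-2.   1.6 11.8] [0.08 0.25 0.  ] 0.587
12.85
```

```bash
cat >> h.py <<'E'
def mean(n=4):
    v=[]
    for _ in range(n): r.hold(.02); s=readout.get_state(); v.append(np.r_[s["wrist_force"],s["ft_torque"]])
    return np.mean(v,0)
def yaw():
    R=readout.get_state()["eef_rot"]; return np.degrees(np.arctan2(R[1,1],R[0,1]))
E
python3 - <<'E'
from h import *
X=[.5005,.1115]
r.move_l(X+[.0845],rate=.02); r.command_gripper(.3,45); b=mean(); print(np.round(b,2),readout.get_state()["width"])
y0=45; 
for k in range(1,9):
    y=y0-3*k; z=.0845-.002*np.radians(3*k)
    r.move_l(X+[z],Rz(np.radians(y)),rate=.02); v=mean()
    s=readout.get_state(); print(y,round(yaw(),2),np.round(s["position"],4),np.round(v-b,2),round(s["clock"],2))
    if abs(v[5]-b[5])>.3: break
E
```

```text
[ 0.19 -0.23 -1.69  0.03 -0.22  0.01] 0.5848985038977884
42 42.07 [0.5005 0.1115 0.0844] [ 0.35  0.43  0.21 -0.03  0.07 -0.03] 13.7
39 39.1 [0.5005 0.1115 0.0843] [ 0.06  0.49  0.04 -0.04  0.06 -0.02] 14.02
36 36.11 [0.5005 0.1115 0.0842] [ 0.41  0.71  0.23 -0.01  0.09 -0.01] 14.33
33 33.11 [0.5005 0.1115 0.0841] [ 0.23  0.68  0.5   0.02  0.07 -0.02] 14.65
30 30.11 [0.5005 0.1115 0.084 ] [ 0.3   0.76  0.12 -0.    0.03 -0.01] 14.97
27 27.11 [0.5005 0.1115 0.0839] [ 0.11  0.7   0.51  0.04  0.06 -0.06] 15.28
24 24.11 [0.5005 0.1115 0.0838] [ 0.6   0.67  0.39  0.05  0.06 -0.02] 15.6
21 21.11 [0.5004 0.1115 0.0837] [-0.03  0.51  1.24  0.03  0.09 -0.04] 15.92
```

```bash
python3 - <<'E'
from h import *
X=[.5005,.1115]; b5=.01
for k in range(9,36):
    y=45-3*k; z=.0845-.002*np.radians(3*k)
    r.move_l(X+[z],Rz(np.radians(y)),rate=.02); v=mean()
    s=readout.get_state(); print(y,round(yaw(),2),np.round(s["position"][2],4),np.round(v,2),round(s["clock"],2))
    if abs(v[5]-b5)>.2: break
c=camera("side")
cv2.imwrite("pics/s5.png",cv2.resize(c["img"][200:320,270:390,::-1],None,fx=5,fy=5,interpolation=cv2.INTER_CUBIC))
E
```

```text
18 18.11 0.0836 [ 0.37  0.67 -1.7   0.09 -0.14 -0.03] 16.23
15 15.11 0.0834 [ 0.21  0.82 -0.86  0.09 -0.15 -0.02] 16.55
12 12.11 0.0833 [ 0.45  0.4  -0.76  0.09 -0.13 -0.04] 16.87
9 9.11 0.0832 [ 0.6   0.76 -1.    0.1  -0.12 -0.02] 17.18
6 6.11 0.0831 [ 0.17  0.43 -1.21  0.08 -0.11 -0.02] 17.5
3 3.11 0.083 [ 0.2   0.55 -1.16  0.07 -0.11 -0.02] 17.82
0 0.11 0.0829 [ 0.36  0.25 -1.35  0.08 -0.11 -0.04] 18.13
-3 -2.89 0.0828 [ 0.68  0.48 -1.43  0.06 -0.09 -0.04] 18.45
-6 -5.89 0.0827 [ 0.18  0.56 -1.44  0.05 -0.05 -0.02] 18.77
-9 -8.89 0.0826 [ 0.74  0.35 -1.17  0.05 -0.11 -0.05] 19.08
-12 -11.89 0.0826 [ 1.24  0.42 -0.99  0.06 -0.28  0.  ] 19.4
-15 -14.87 0.0827 [ 1.86  0.61 -0.54  0.13 -0.55  0.26] 19.72
```

View pics/s5.png

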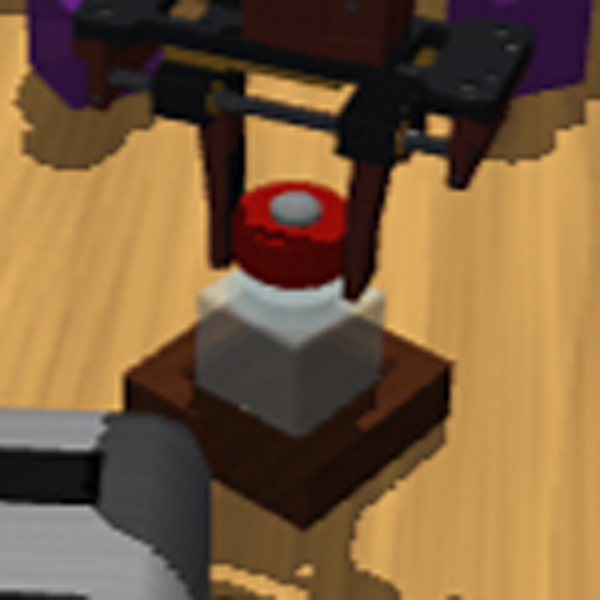

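The jar is seated in the pocket and the torque is rising at about -14°. I'll continue in 1° steps and look for the plateau.

```bash
python3 - <<'E'
from h import *
X=[.5005,.1115]
for y in range(-16,-24,-1):
    r.move_l(X+[.0825],Rz(np.radians(y)),rate=.02); v=mean(6)
    s=readout.get_state(); print(y,round(yaw(),2),np.round(s["position"],4),np.round(v,2),round(s["grip_force"],1),round(s["clock"],2))
E
```

```text
-16 -15.97 [0.5012 0.1115 0.0827] [ 4.47  0.93 -0.66  0.15 -0.81  0.37] 45.0 20.12
-17 -16.99 [0.5012 0.1115 0.0827] [ 5.6   1.    0.27  0.13 -0.99  0.35] 45.0 20.47
-18 -17.99 [0.5012 0.1116 0.0827] [ 5.4   0.83 -0.04  0.13 -0.97  0.37] 45.0 20.82
-19 -18.99 [0.5013 0.1115 0.0827] [ 5.05  0.77  0.25  0.14 -0.98  0.36] 45.0 21.17
-20 -19.99 [0.5013 0.1115 0.0827] [ 4.8   0.97 -0.12  0.12 -0.99  0.35] 45.0 21.52
-21 -20.99 [0.5013 0.1115 0.0827] [ 4.75  0.42  0.05  0.12 -0.97  0.35] 45.0 21.87
-22 -21.99 [0.5012 0.1115 0.0827] [ 5.59  0.74 -0.06  0.13 -0.99  0.38] 45.0 22.22
-23 -22.98 [0.5013 0.1115 0.0827] [ 5.13  0.54 -0.03  0.12 -0.98  0.37] 45.0 22.57
```

```bash
python3 - <<'E'
from h import *
X=[.5005,.1115]
r.command_gripper(.3,58)
for y in range(-24,-28,-1):
    r.move_l(X+[.0825],Rz(np.radians(y)),rate=.02); v=mean(10)
    s=readout.get_state(); print(y,round(yaw(),2),np.round(s["position"],4),np.round(v,3),round(s["grip_force"],1),round(s["clock"],2))
E
```

```text
-24 -23.99 [0.5013 0.1115 0.0827] [ 5.118  0.482 -0.032  0.111 -0.978  0.362] 58.0 23.2
-25 -24.99 [0.5013 0.1115 0.0827] [ 5.294  0.761 -0.082  0.118 -0.983  0.365] 58.0 23.62
-26 -25.99 [0.5013 0.1115 0.0827] [ 5.475  0.552 -0.057  0.12  -0.99   0.363] 58.0 24.03
-27 -26.98 [0.5013 0.1115 0.0827] [ 4.941  0.863 -0.227  0.102 -1.001  0.367] 58.0 24.45
```

A 58 N grip gives the same plateau torque, so it is the clutch slipping and not the pads. I'll finish at -31°, let go, and verify.

```bash
python3 - <<'E'
from h import *
X=[.5005,.1115]
for y in (-29,-31):
    r.move_l(X+[.0825],Rz(np.radians(y)),rate=.02)
print(mean(8)); r.move_l([.5012,.1115,.0827],rate=.02)
r.command_gripper(.8,10); r.hold(.3); print(mean(),readout.get_state()["width"])
p=readout.get_state()["position"]; r.move_l([p[0],p[1],.2],rate=.1)
r.move_pose([.42,-.05,.32],Rz(np.radians(-31))) ; r.hold(.5)
print(st())
a=camera("side")["img"][130:330,180:440,::-1]; b=camera("top")["img"][110:300,200:460,::-1]
cv2.imwrite("pics/f.png",np.hstack([cv2.resize(a,(400,308),interpolation=cv2.INTER_CUBIC),cv2.resize(b,(400,308),interpolation=cv2.INTER_CUBIC)]))
E
```

```text
[ 5.33335294  0.25522274 -0.03140031  0.08801675 -1.00265925  0.29092097]
[ 2.97232491e-01  7.39710399e-02  4.94579927e-01  2.41187815e-04
 -7.02502976e-02  5.18362971e-03] 0.798987703394391
(array([ 0.42006686, -0.04976402,  0.31980032]), array([-0.20374533,  0.8995005 , -0.17214524]), array([-0.06749631, -0.04123498, -0.00251986]), 28.9167, 0.8003139193264165)
```

View pics/f.png

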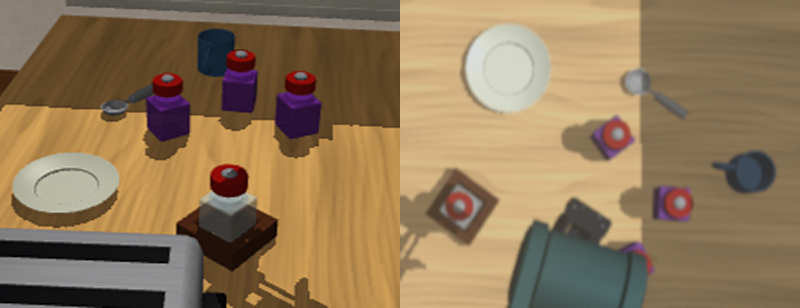

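The jar stands upright in the pocket with its cap on, and the other things are where they were.

```bash
python3 -c "
from rig import r
print(r.close_job())"
```

```text
the job is handed in; nothing more can be done
None
```

The clear jar is upright and fully down in the holder pocket, and its cap was turned clockwise to the clutch and about 15° of slip past it (by wrist angle; I did not measure the dome). It was then released at about 29 s with nothing else moved, and the job is handed in.

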